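Rock two cover plates on the glass plate and case the flat one

ROBOT

A 7-joint arm with a two-finger parallel gripper is mounted at the origin on a cart in front of the work surface, level with it; the furniture and walls round the work are solid. World frame = base frame: x ahead of the robot, y to its left, z up, the work surface at z = 0. Lengths are in m, angles in degrees, forces in N, time in s.
With the tool pointing down it reaches from about 0.35 to 0.9 m from the base axis. Payload 19.9 kg.
Tool frame: the origin (TCP) lies at the centre of the arm's flange, where the gripper is bolted on; the fingertips stand 173 mm ahead of it and the grasp point (between the pads) lies r.grasp_offset ahead of it (r.grasp_offset is the distance from the TCP to the grasp point, in m); z points along the fingers, y is the line along which they close (so a half turn about z gives the same grasp; the last joint's range is limited). The gripper opens to 85 mm and grips with 20 to 120 N. Pads are 22 mm wide; open, the fingers measure 114 mm over their backs; the gripper's body (76 mm by 85 mm) begins 54 mm behind the grasp point. The pads swing forward as they close: fully open they stand 13 mm farther back than shut.
Start: joints at [65.174, 23.915, -0.59, 92.452, 0.269, 63.638, -3.037], TCP at [0.239, -0.578, 0.405] pointing down, gripper open.
Joint ranges: [-161.28, 161.28], [-22.2, 115.67], [-73.04, 71.86], [3.21, 147.25], [-68.34, 248.33], [10.77, 114.83], [-161.83, 161.83]. Speed limits (degrees/s): [108.29, 108.29, 136.94, 136.94, 172.46, 172.46, 172.46].

INTERFACE

Orientations are given as [roll, pitch, yaw] about the fixed x, y, z axes, in that order (R = Rz(yaw) Ry(pitch) Rx(roll)).
In Python, from plant import r, optics, models gives the robot as it stands.
- The arm moves only by the shell command python3 -m pendant 'ROWS' [FORCE]. ROWS is JSON, a list of rows, each an object with "slide": the shift along the tool's x, y, z in m, a list of three; "rotation": the turn, a rotation vector about the tool's x, y, z in degrees, a list of three; "grip": the closure, from 0 (fully open) to 1 (shut). A call has 1 to 8 rows; each row is the pose to reach, as a shift and turn from the pose commanded when the call began, along the tool's axes at that moment; what a row does not reach only later rows make up. A row lasts 1/8 s, in which the tool goes at most 62.5 mm and 10.7 degrees, less where a joint would pass 70% of its speed; a pose out of reach is approached as far as the arm can. A call with a gripper value outside its range is refused whole. The fingers move at their own pace and stop on an object; FORCE is the grip in N (left out, the last holds). Time passes only in rows, so rows that repeat a pose let the fingers close. It gives the time, the measured TCP pose, the force, the opening and the grip force at its end, in the units of the state.
- r.sense(): the state, without advancing time (a new reading comes with each control period).
- optics.snapshot(name): name is "scene" or "side" or "wrist"; returns the picture (384x512x3 uint8, blue, green, red); there is no depth.
- optics.get_calibration(name): a dict with "K" (3x3 intrinsics, pixels), "k1" (the pictures are not rectified: a ray, as slopes to the right and down, at radius r is drawn at 1 + k1 r^2 times it, then the intrinsics apply), "eye" and "attitude" of the camera in the world; the wrist camera has in their place "tool_from_camera" (4x4, takes a point from camera to tool coordinates, whose origin is the TCP and whose axes are the flange's). Camera axes: x right, y up, looking along -z (the intrinsics and any distortion apply to the point x, -y, -z); pixel columns grow to the right and rows downward; lengths in m; the calibration is good to about 2 mm. A picture is of the moment at which its call begins: read the wrist's pose just before it. get_calibration takes no time and is no camera call.
- r.finish_job(): hands the job in; it is judged then, once.
Trained networks look in the newest picture that a camera, given by its name, has taken for a name from the list of things; names that differ only in an ending like _2 or _b are one class to them, and where a whole thing is asked for, a point or a joint stands for the part that bears it (a point fixed in the world has none). Each returns a list of dicts, best first, with "conf" (0 to 1); they miss things now and then, are a little off and sometimes report something else, mostly with a low value. They report only what shows in the picture. A call takes as long as a camera call. They do not tell look-alikes from the thing itself.
- models.search_frame(camera, label): "centre" ([column, row] in pixels, amid what is visible of it).
- models.trace(camera, label): "pixels" (384x512 bool, what is visible of it) and "centre" ([column, row] in pixels, amid what is visible of it).
- models.tip_of(camera, label): "centre" ([column, row] in pixels: a listed point, or the origin of a listed thing).
The state is a dict: "time": time; "joint_positions": joint angles; "joint_vel": joint speeds; "tau": joint torques, N m; "ee_pos": TCP position; "tool_rot": TCP orientation; "contact_force": force on the tool from outside, world axes, zero at the start; "moment": the same for the moment, N m; "width": opening from 0.0 (shut) to 1.0 (fully open); "gripper_force": force on a finger pad.
Only numpy, scipy, OpenCV 4.12 (cv2) and the standard library are available. Lean on these libraries where they do the work, as an engineer would, in place of code of your own. Each camera call takes 0.05 s, during which the arm holds its last target. There are 200 camera calls.

TASK

One of the two steel cover plates on the glass plate is warped. Press gently down on their ends in turn until you have made the warped one rock (it tips when its raised end is pressed), and let it settle back: it stays on the glass. Then lift the flat one by its knob, set it down flat on the floor of the open wooden case, let go, and close the lid fully, leaving the other things on the table where they are.

Things in the scene. Friction and masses are not known exactly. Their poses are not given: they have to be found in the camera images.
- glass: flat greenish ground-glass plate, fixed to the table, 292 mm along its x, 150 mm along its y, 6 mm thick; origin at the centre of its underside. Its top is the reference surface, 6 mm above the table.
- cover_1_knob (a point): a point on the round dark steel knob (head 18 mm across) in the middle of a steel cover plate that lies on the glass. The plate is 100 mm long, 62 mm wide, 5 mm thick, 0.35 to 0.6 kg. The point is on the knob's axis at mid-height of its head, 20.5 mm above the plate's underside; the knob's top is 27 mm above it. Axes: x along the plate, y across, z up.
- cover_2_knob (a point): the same point on the knob of the other steel cover plate, of the same size and with the same axes
- cover_1: the cover plate of cover_1_knob; origin at the centre of its underside. Either plate may be the warped one, and they lie turned any way: the warped one is flat from one end to 18 mm past its middle; from there the other end (+x or -x, not known) is bent up, about 5 mm at the edge. The flat plate does not tip wherever it is pressed.
- cover_2: the cover plate of cover_2_knob; origin at the centre of its underside. At rest the warped plate, too, is level. A finger meets the raised end 3 to 5 mm higher than a flat one, and 3 to 5 N down there, 38 to 42 mm from the middle, tips the whole plate by about 0.16 rad until that end meets the glass; it falls back level when let go.
- case_in (a point): centre of the inner floor (6 mm above the table) of a plain wooden case fixed to the table. Inside it measures 148 mm along its x, 103 mm along its y and is 38 mm deep; walls 6 mm; its rim stands 44 mm above the table. Axes: x from the front to the hinge side, y across, z up. A plate must lie with its length along the case's x, either way round, to fit flat.
- case_lid_hinge (a point): middle of the lid's hinge line, which runs along the case's y on the rim of the wall away from the robot (case +x). The lid is a plain wooden board 8 mm thick, 160 mm from hinge to free edge and 115 mm wide, without a handle.
- case_lid (a joint): lid angle in rad: 0 closed, about 1.57 upright, more leans away from the robot. A stiff hinge holds the lid at any angle; pushing its back near the free edge toward the robot, then down, closes it with a few newtons.
- tin: white lidded tin, 57 mm across, 38 mm high; bystander; origin at the centre of its underside
- groover: slim brass grooving tool, 111 mm long; bystander; origin at its underside
- dish: shallow white dish, 117 mm across, 17 mm high; bystander; origin at its underside
- bottle: white squeeze bottle, 54 mm across, 158 mm high; bystander; origin at its underside
Mind the look-alikes: they are no part of the job. Leave any purple or yellow look-alike of the cover_2 alone.

How it is judged (in metres and radians):
On the way, in this order (a step that is already met when the one before it is completed fails the run):
1. the warped plate is rocked on the glass by pressing its raised end with the fingers (angle between cover_2's own z axis and vertical between 0.08 and 0.25 rad and contact force between the fingers and cover_2 above 0.3 N and z of cover_2_knob in the frame of glass between 0.02 and 0.036 m and x of cover_2_knob in the frame of glass between -0.13 and 0.13 m and y of cover_2_knob in the frame of glass between -0.07 and 0.07 m), for 0.1 s.
2. the flat plate is lowered to the case floor, level, with the fingers still on it (x of cover_1_knob in the frame of case_in between -0.035 and 0.035 m and y of cover_1_knob in the frame of case_in between -0.03 and 0.03 m and z of cover_1_knob in the frame of case_in below 0.036 m and angle between cover_1's own z axis and vertical below 0.15 rad and contact force between the fingers and cover_1 above 0.3 N), for 0.02 s.
3. the flat plate lies flat and released in the case, the lid still open (x of cover_1_knob in the frame of case_in between -0.035 and 0.035 m and y of cover_1_knob in the frame of case_in between -0.03 and 0.03 m and z of cover_1_knob in the frame of case_in below 0.025 m and angle between cover_1's own z axis and vertical below 0.05 rad and contact force between the fingers and cover_1 below 0.1 N and value of joint case_lid above 1 rad), for 0.1 s.
At the end, for the whole second after the job is handed in: The flat plate lies flat on the case floor (within 0.05 rad), the lid is closed (below 0.05 rad), the warped plate lies level at rest on the glass plate (within 0.03 rad, its knob over the glass), and nothing moves (x of cover_1_knob in the frame of case_in between -0.035 and 0.035 m and y of cover_1_knob in the frame of case_in between -0.03 and 0.03 m and z of cover_1_knob in the frame of case_in below 0.025 m and angle between cover_1's own z axis and vertical below 0.05 rad and value of joint case_lid below 0.05 rad and z of cover_2_knob in the frame of glass between 0.02 and 0.036 m and x of cover_2_knob in the frame of glass between -0.13 and 0.13 m and y of cover_2_knob in the frame of glass between -0.07 and 0.07 m and angle between cover_2's own z axis and vertical below 0.03 rad and linear speed of each of cover_1, cover_2 below 0.02 m/s); the robot touches nothing.
It fails at once if a plate is pressed hard onto the glass (over 150 N) (contact force between any of cover_1, cover_2 and glass above 150 N).
It fails at once if the warped plate is lifted off the glass or pushed off it (z of cover_2_knob in the frame of glass above 0.045 m or z of cover_2_knob in the frame of glass below 0.015 m).
It fails at once if a bystander is moved by more than 30 mm (distance of any of tin, groover, dish, bottle from where it was at the start of the episode above 0.03 m).
It also fails if it takes over 72 s, if anything falls off the work surface, if the arm or the gripper's body presses on something with over 40 N, if the wrist force passes 120 N, or if a joint passes its speed limit or range.

## Working session

There is one attempt and no reset: what is moved stays moved. The work goes in short steps, Python scripts to look and compute and a shell command to move; the robot and the scene stay as the last step left them, time stands still between calls to the robot, and variables do not carry over. Pictures are saved under pics/ and viewed, at most 15 in all, crops included, and the job is handed in when it is done.

```bash
ls; mkdir -p pics
cat > h.py <<'E'
import numpy as np, cv2
from scipy.spatial.transform import Rotation as R
from plant import r, optics, models
def cam(name):
    c=optics.get_calibration(name); K=np.array(c["K"]); k1=c["k1"]
    if name=="wrist":
        s=r.sense(); T=np.array(c["tool_from_camera"]); Rt=R.from_euler('xyz',s["tool_rot"],degrees=True).as_matrix()
        return K,k1,Rt@T[:3,3]+np.array(s["ee_pos"]),Rt@T[:3,:3]
    return K,k1,np.array(c["eye"]),c["attitude"]
def rot(A):
    A=np.array(A)
    return A if A.shape==(3,3) else R.from_euler('xyz',A,degrees=True).as_matrix()
def ray(C,px):
    K,k1,e,A=C; d=np.array([(px[0]-K[0,2])/K[0,0],(px[1]-K[1,2])/K[1,1]]); u=d.copy()
    for _ in range(20): u=d/(1+k1*(u@u))
    return e, rot(A)@np.array([u[0],-u[1],-1])
def at(C,px,z):
    e,d=ray(C,px); return e+d*(z-e[2])/d[2]
def proj(C,P):
    K,k1,e,A=C; p=rot(A).T@(np.array(P)-e); u=np.array([p[0],-p[1]])/-p[2]; u=u*(1+k1*(u@u))
    return K[:2,:2]@u+K[:2,2]
E
python3 - <<'E'
from h import *
for n in ["scene","side","wrist"]:
    c=optics.get_calibration(n); print(n,c)
    im=optics.snapshot(n); cv2.imwrite(f"pics/{n}0.png",im)
    if n!="wrist":
        C=cam(n)
        for l,z in [("cover_1_knob",.0265),("case_in",.006),("case_lid_hinge",.044),("glass",.0),("tin",0),("bottle",0),("groover",0),("dish",0)]:
            for d in models.tip_of(n,l): print(l,round(d["conf"],2),np.round(d["centre"]),np.round(at(C,d["centre"],z),3))
print(r.sense(), r.grasp_offset)
a=np.vstack([cv2.imread("pics/scene0.png")]);
E
```

```text
pics
scene {'K': array([[374.78669683,   0.        , 253.45642013],
       [  0.        , 374.78669683, 181.16869952],
       [  0.        ,   0.        ,   1.        ]]), 'k1': -0.12530024329123893, 'eye': array([ 0.04343799, -0.96472396,  0.78969163]), 'attitude': array([ 56.49678771,   0.46714791, -27.36652658])}
cover_1_knob 0.71 [300. 227.] [ 0.577 -0.234  0.026]
cover_1_knob 0.7 [203. 190.] [0.382 0.093 0.026]
case_in 0.75 [276. 244.] [ 0.485 -0.248  0.006]
case_lid_hinge 0.89 [299. 225.] [ 0.567 -0.245  0.044]
glass 0.68 [222. 188.] [0.46  0.109 0.   ]
bottle 0.72 [317. 281.] [ 0.512 -0.423  0.   ]
side {'K': array([[446.38006951,   0.        , 254.416888  ],
       [  0.        , 446.38006951, 181.60116787],
       [  0.        ,   0.        ,   1.        ]]), 'k1': 0.03083061149986595, 'eye': array([0.50766684, 1.29181497, 0.77896749]), 'attitude': array([  60.23427584,    0.76580663, -177.9672956 ])}
cover_1_knob 0.65 [310. 196.] [0.382 0.065 0.026]
cover_1_knob 0.29 [240. 278.] [0.584 0.455 0.026]
case_in 0.89 [276. 156.] [ 0.491 -0.257  0.006]
case_lid_hinge 0.77 [254. 15
[... 918 characters left out ...]
, 'joint_positions': array([65.17494428, 23.91373233, -0.59025867, 92.45281088,  0.26861735,
       63.63927739, -3.03476334]), 'joint_vel': array([-0.01580887, -0.05883664, -0.04705508,  0.00994578,  0.05165693,
        0.10496128, -0.02219887]), 'tau': array([-5.56216655e-04, -8.64220119e+01,  6.77552875e-01, -4.35206974e+01,
        1.90202094e-02,  1.99245391e-03,  2.18782577e-05]), 'ee_pos': array([ 0.23865223, -0.57762882,  0.4046742 ]), 'tool_rot': array([-1.79995635e+02,  1.64539596e-03,  2.24491756e+01]), 'contact_force': array([-0.54616841, -0.49988105, -0.05524639]), 'moment': array([-0.03693119,  0.00400741,  0.03605901]), 'gripper_force': 0.0, 'width': 0.9951110902147143} 0.1547
```

View pics/scene0.png

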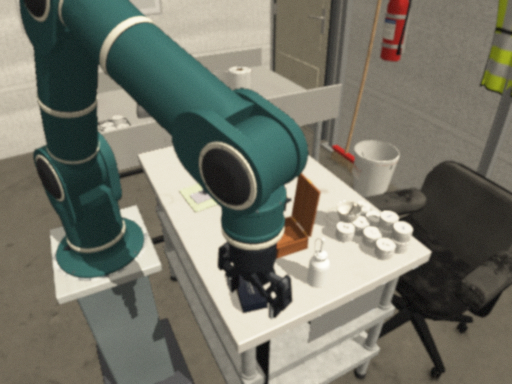

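View pics/side0.png

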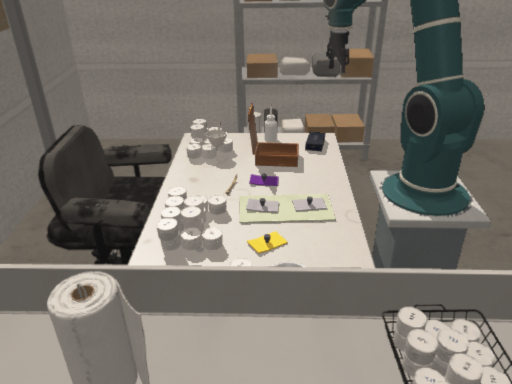

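```bash
python3 -m pendant '[{"slide":[0.322,-0.229,-0.03],"rotation":[0,0,22.4],"grip":1},{"slide":[0.322,-0.229,-0.03],"rotation":[0,0,22.4],"grip":1},{"slide":[0.322,-0.229,-0.03],"rotation":[0,0,22.4],"grip":1},{"slide":[0.322,-0.229,-0.03],"rotation":[0,0,22.4],"grip":1},{"slide":[0.322,-0.229,-0.03],"rotation":[0,0,22.4],"grip":1},{"slide":[0.322,-0.229,-0.03],"rotation":[0,0,22.4],"grip":1},{"slide":[0.322,-0.229,-0.03],"rotation":[0,0,22.4],"grip":1},{"slide":[0.322,-0.229,-0.03],"rotation":[0,0,22.4],"grip":1}]' 40
python3 - <<'E'
from h import *
C=cam("wrist"); im=optics.snapshot("wrist"); cv2.imwrite("pics/w1.png",im)
for l,z in [("case_in",.006),("case_lid_hinge",.044),("cover_1_knob",.0265)]:
    for d in models.tip_of("wrist",l): print(l,round(d["conf"],2),np.round(d["centre"]),np.round(at(C,d["centre"],z),3))
E
```

```text
time: 1.95
ee_pos: [0.4498, -0.2412, 0.435]
tool_rot: [-180.0, -0.0, 0.3]
contact_force: [0.2, -0.4, -0.6]
width: -0.003
gripper_force: 0.0
case_in 0.83 [255. 132.] [ 0.487 -0.241  0.006]
case_lid_hinge 0.8 [260.  67.] [ 0.567 -0.246  0.044]
case_lid_hinge 0.6 [10. 96.] [0.536 0.07  0.044]
cover_1_knob 0.88 [ 28. 204.] [0.386 0.092 0.027]
cover_1_knob 0.26 [ 6. 96.] [0.537 0.089 0.027]
```

View pics/w1.png

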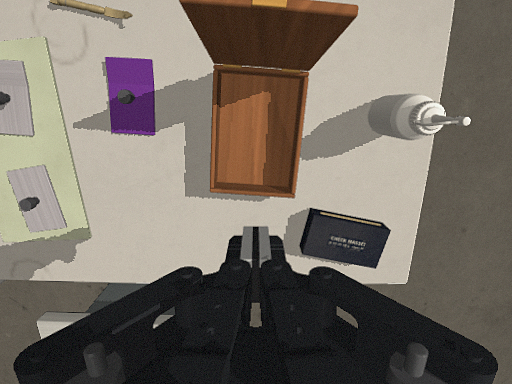

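```bash
python3 -m pendant '[{"slide":[0.05,-0.33,0],"rotation":[0,0,0],"grip":1},{"slide":[0.05,-0.33,0],"rotation":[0,0,0],"grip":1},{"slide":[0.05,-0.33,0],"rotation":[0,0,0],"grip":1},{"slide":[0.05,-0.33,0],"rotation":[0,0,0],"grip":1},{"slide":[0.05,-0.33,0],"rotation":[0,0,0],"grip":1},{"slide":[0.05,-0.33,0],"rotation":[0,0,0],"grip":1},{"slide":[0.05,-0.33,0],"rotation":[0,0,0],"grip":1}]'
python3 - <<'E'
from h import *
C=cam("wrist"); im=optics.snapshot("wrist"); cv2.imwrite("pics/w2.png",im)
for l,z in [("cover_1_knob",.0265),("glass",0)]:
    for d in models.tip_of("wrist",l): print(l,round(d["conf"],2),np.round(d["centre"]),np.round(at(C,d["centre"],z),3))
for l,z in [("cover_1",.011),("glass",.006)]:
    for d in models.trace("wrist",l):
        m=d["pixels"].astype(np.uint8); cs=cv2.findContours(m,0,1)[0]; c=max(cs,key=cv2.contourArea)
        P=np.array([at(C,p[0],z)[:2] for p in c],np.float32); rc=cv2.minAreaRect(P)
        print(l,round(d["conf"],2),np.round(d["centre"]),np.round(rc[0],4),np.round(rc[1],4),rc[2])
# case from w1 pixels
s=dict(ee_pos=[.4498,-.2412,.435])
c=optics.get_calibration("wrist");T=np.array(c["tool_from_camera"]);Rt=R.from_euler('xyz',[-180,0,.3],degrees=True).as_matrix()
C1=(np.array(c["K"]),c["k1"],Rt@T[:3,3]+np.array(s["ee_pos"]),Rt@T[:3,:3])
for p in [(210,192),(295,197),(216,67),(308,73)]: print(np.round(at(C1,p,.044),4))
E
```

```text
time: 3.02
ee_pos: [0.4987, 0.0876, 0.4345]
tool_rot: [-180.0, 0.0, 0.1]
contact_force: [-0.7, -1.1, -0.3]
width: -0.003
gripper_force: 0.0
cover_1_knob 0.61 [254. 236.] [0.388 0.089 0.027]
glass 0.69 [242. 181.] [0.463 0.107 0.   ]
cover_1 0.95 [369. 133.] [ 0.5349 -0.0691] [0.0632 0.0988] 85.73002624511719
cover_1 0.94 [251. 217.] [0.4067 0.0936] [0.0628 0.0636] 8.002202033996582
cover_1 0.8 [117. 145.] [0.5205 0.2804] [0.1022 0.0638] 36.09385681152344
cover_1 0.66 [245. 128.] [0.5356 0.1022] [0.0641 0.1002] 85.5289535522461
glass 0.56 [230. 168.] [0.463  0.1033] [0.2934 0.1539] 3.9910216331481934
glass 0.53 [496. 105.] [ 0.5734 -0.2483] [0.02   0.0509] 5.818973064422607
[ 0.4108 -0.1808  0.044 ]
[ 0.4044 -0.2948  0.044 ]
[ 0.5666 -0.1939  0.044 ]
[ 0.5605 -0.3038  0.044 ]
```

View pics/w2.png

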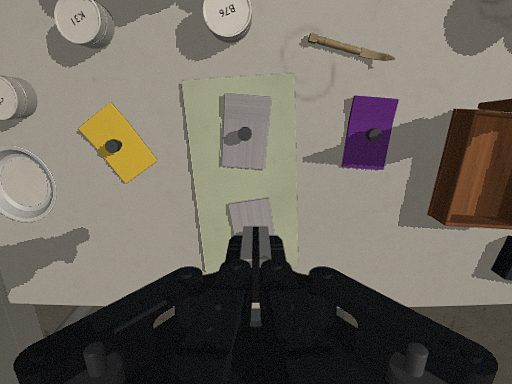

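```bash
python3 -m pendant '[{"slide":[-0.001,-0.0176,0.06],"rotation":[0,0,4.6],"grip":1},{"slide":[-0.001,-0.0176,0.12],"rotation":[0,0,4.6],"grip":1},{"slide":[-0.001,-0.0176,0.18],"rotation":[0,0,4.6],"grip":1},{"slide":[-0.001,-0.0176,0.22],"rotation":[0,0,4.6],"grip":1},{"slide":[-0.001,-0.0176,0.225],"rotation":[0,0,4.6],"grip":1},{"slide":[-0.001,-0.0176,0.225],"rotation":[0,0,4.6],"grip":1}]'
python3 - <<'E'
from h import *
c=optics.get_calibration("wrist");T=np.array(c["tool_from_camera"])
def CC(p,yaw):
    Rt=R.from_euler('xyz',[-180,0,yaw],degrees=True).as_matrix()
    return (np.array(c["K"]),c["k1"],Rt@T[:3,3]+np.array(p),Rt@T[:3,:3])
C1=CC([.4498,-.2412,.435],.3);C2=CC([.4987,.0876,.4345],.1)
for p in [(8,172),(48,165),(66,228),(30,234)]: print(np.round(at(C1,p,.011),4))
for p in [(224,94),(270,97),(266,170),(222,167),(228,202),(270,197)]: print(np.round(at(C2,p,.011),4))
print(at(C2,(245,132),.0265))
C=cam("wrist"); im=optics.snapshot("wrist"); cv2.imwrite("pics/w3.png",im)
E
```

```text
time: 4.03
ee_pos: [0.498, 0.1044, 0.2107]
tool_rot: [-180.0, -0.0, -4.6]
contact_force: [-0.2, 0.1, 0.9]
width: -0.001
gripper_force: 0.0
[0.43   0.1258 0.011 ]
[0.4405 0.0606 0.011 ]
[0.3409 0.0523 0.011 ]
[0.3295 0.1143 0.011 ]
[0.586  0.1293 0.011 ]
[0.5822 0.0682 0.011 ]
[0.4828 0.0724 0.011 ]
[0.4871 0.1349 0.011 ]
[0.4345 0.1278 0.011 ]
[0.4424 0.066  0.011 ]
[0.53754608 0.10122372 0.0265    ]
```

View pics/w3.png

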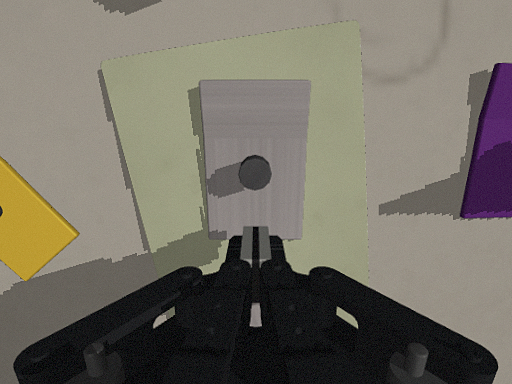

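```bash
python3 -m pendant '[{"slide":[0,0,-0.04],"rotation":[0,0,0],"grip":1},{"slide":[0.04,0,-0.04],"rotation":[0,0,0],"grip":1},{"slide":[0.076,0,-0.04],"rotation":[0,0,0],"grip":1},{"slide":[0.076,0,-0.02],"rotation":[0,0,0],"grip":1},{"slide":[0.076,0,0],"rotation":[0,0,0],"grip":1},{"slide":[0.076,0,0.003],"rotation":[0,0,0],"grip":1},{"slide":[0.076,0,0.003],"rotation":[0,0,0],"grip":1}]'
python3 -m pendant '[{"slide":[0,0,0.001],"rotation":[0,0,0],"grip":1},{"slide":[0,0,0.002],"rotation":[0,0,0],"grip":1},{"slide":[0,0,0.003],"rotation":[0,0,0],"grip":1},{"slide":[0,0,0.004],"rotation":[0,0,0],"grip":1}]'
```

```text
time: 4.95
ee_pos: [0.5729, 0.0988, 0.2068]
tool_rot: [-180.0, 0.0, -4.5]
contact_force: [-0.5, -0.2, 1.8]
width: -0.002
gripper_force: 0.0
time: 5.45
ee_pos: [0.5733, 0.0986, 0.2027]
tool_rot: [-180.0, -0.0, -4.6]
contact_force: [0.8, 0.2, -0.4]
width: -0.004
gripper_force: 0.0
```

```bash
for i in 1 2 3; do python3 -m pendant '[{"slide":[0,0,0.001],"rotation":[0,0,0],"grip":1},{"slide":[0,0,0.002],"rotation":[0,0,0],"grip":1}]' | egrep 'ee_pos|contact'; done
```

```text
ee_pos: [0.5733, 0.0986, 0.2006]
contact_force: [-0.1, -0.9, 0.0]
ee_pos: [0.5733, 0.0986, 0.1986]
contact_force: [-0.1, 0.9, 0.1]
ee_pos: [0.5733, 0.0986, 0.1966]
contact_force: [0.3, -0.1, 0.7]
```

```bash
python3 -m pendant '[{"slide":[0,0,0.002],"rotation":[0,0,0],"grip":1},{"slide":[0,0,0.004],"rotation":[0,0,0],"grip":1},{"slide":[0,0,0.006],"rotation":[0,0,0],"grip":1}]' | egrep 'ee_pos|contact'; for i in 1 2 ; do python3 -m pendant '[{"slide":[0,0,0.001],"rotation":[0,0,0],"grip":1},{"slide":[0,0,0.002],"rotation":[0,0,0],"grip":1}]' | egrep 'ee_pos|contact'; done
```

```text
ee_pos: [0.5733, 0.0986, 0.1905]
contact_force: [1.0, 0.1, 0.3]
ee_pos: [0.5734, 0.0986, 0.1887]
contact_force: [0.1, 0.6, 2.5]
ee_pos: [0.5735, 0.0986, 0.1868]
contact_force: [1.3, 0.2, 0.8]
```

```bash
python3 -m pendant '[{"slide":[0,0,0.001],"rotation":[0,0,0],"grip":1},{"slide":[0,0,0.002],"rotation":[0,0,0],"grip":1}]' | egrep 'ee_pos|contact'; python3 -m pendant '[{"slide":[0,0,0.0005],"rotation":[0,0,0],"grip":1},{"slide":[0,0,0.001],"rotation":[0,0,0],"grip":1}]' | egrep 'ee_pos|contact'
python3 - <<'E'
from h import *
im=optics.snapshot("wrist"); cv2.imwrite("pics/w4.png",im)
E
```

```text
ee_pos: [0.5733, 0.0986, 0.1847]
contact_force: [2.1, 0.9, 2.4]
ee_pos: [0.5734, 0.0987, 0.1844]
contact_force: [-4.9, -3.1, 24.4]
```

View pics/w4.png

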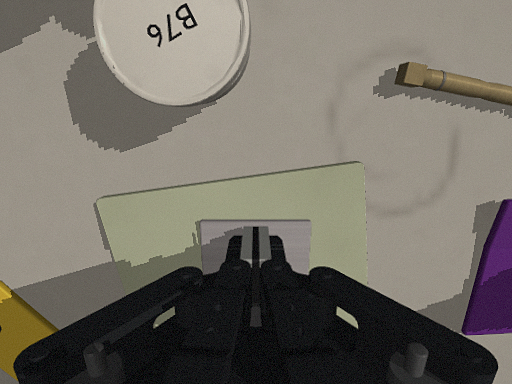

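```bash
python3 -m pendant '[{"slide":[0,0,-0.003],"rotation":[0,0,0],"grip":1},{"slide":[0,0,-0.008],"rotation":[0,0,0],"grip":1},{"slide":[0,0,-0.05],"rotation":[0,0,0],"grip":1},{"slide":[-0.04,0.01,-0.1],"rotation":[0,0,0],"grip":0.3},{"slide":[-0.08,0.02,-0.14],"rotation":[0,0,0],"grip":0.3},{"slide":[-0.12,0.026,-0.15],"rotation":[0,0,0],"grip":0.3},{"slide":[-0.153,0.026,-0.15],"rotation":[0,0,0],"grip":0.3},{"slide":[-0.153,0.026,-0.15],"rotation":[0,0,0],"grip":0.3}]'
python3 - <<'E'
from h import *
r.sense();C=cam("wrist"); im=optics.snapshot("wrist"); cv2.imwrite("pics/w5.png",im)
for d in models.tip_of("wrist","cover_1_knob"): print(round(d["conf"],2),np.round(d["centre"]),np.round(at(C,d["centre"],.0265),4))
for d in models.trace("wrist","cover_1"):
        m=d["pixels"].astype(np.uint8); cs=cv2.findContours(m,0,1)[0]; c=max(cs,key=cv2.contourArea)
        P=np.array([at(C,p[0],.011)[:2] for p in c],np.float32); rc=cv2.minAreaRect(P)
        print(round(d["conf"],2),np.round(d["centre"]),np.round(rc[0],4),np.round(rc[1],4),rc[2])
E
```

```text
time: 8.62
ee_pos: [0.4169, 0.0848, 0.334]
tool_rot: [179.9, -0.0, -4.5]
contact_force: [0.9, 0.5, 0.7]
width: 0.7
gripper_force: 0.0
0.89 [252. 208.] [0.387  0.0898 0.0265]
0.88 [252. 201.] [0.3872 0.0904] [0.1023 0.0629] 9.760921478271484
0.66 [52. 91.] [0.5197 0.2799] [0.1025 0.0631] 36.207088470458984
0.63 [405.  51.] [ 0.53   -0.0682] [0.0635 0.092 ] 84.5075454711914
0.58 [228.  51.] [0.536  0.1021] [0.063  0.1001] 85.67984771728516
```

View pics/w5.png

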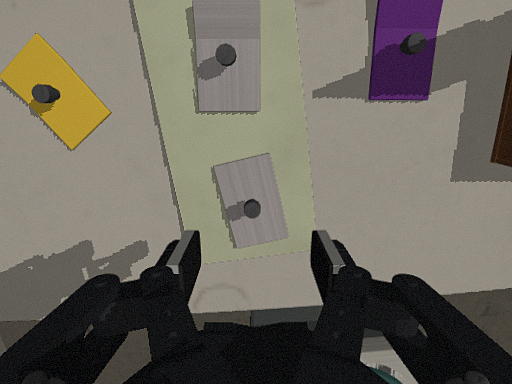

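```bash
python3 -m pendant '[{"slide":[-0.03,-0.003,0],"rotation":[0,0,-10],"grip":0.4},{"slide":[-0.03,-0.003,0],"rotation":[0,0,-20],"grip":0.4},{"slide":[-0.03,-0.003,0],"rotation":[0,0,-30],"grip":0.4},{"slide":[-0.03,-0.003,0],"rotation":[0,0,-40],"grip":0.4},{"slide":[-0.03,-0.003,0],"rotation":[0,0,-50],"grip":0.4},{"slide":[-0.03,-0.003,0],"rotation":[0,0,-60],"grip":0.4},{"slide":[-0.03,-0.003,0],"rotation":[0,0,-70],"grip":0.4},{"slide":[-0.03,-0.003,0],"rotation":[0,0,-80],"grip":0.4}]'
python3 -m pendant '[{"slide":[0,0,0],"rotation":[0,0,-10],"grip":0.4},{"slide":[0,0,0],"rotation":[0,0,-20],"grip":0.4},{"slide":[0,0,0],"rotation":[0,0,-24.3],"grip":0.4},{"slide":[0,0,0],"rotation":[0,0,-24.3],"grip":0.4}]'
python3 - <<'E'
from h import *
s=r.sense();C=cam("wrist"); print(s["joint_positions"]); im=optics.snapshot("wrist"); cv2.imwrite("pics/w6.png",im)
for d in models.tip_of("wrist","cover_1_knob"): print(round(d["conf"],2),np.round(d["centre"]),np.round(at(C,d["centre"],.0265),4))
E
```

```text
time: 9.78
ee_pos: [0.3897, 0.0902, 0.3335]
tool_rot: [-180.0, -0.0, 75.8]
contact_force: [-0.9, -0.2, -0.1]
width: 0.601
gripper_force: 0.0
time: 10.28
ee_pos: [0.3896, 0.0901, 0.3335]
tool_rot: [-180.0, -0.0, 99.7]
contact_force: [0.2, -0.4, 0.1]
width: 0.6
gripper_force: 0.0
[ 18.19948547   8.62284694 -37.89217797 125.63095332   7.07958668
  47.77887961 -14.44990589]
0.68 [253. 180.] [0.3874 0.0896 0.0265]
```

```bash
python3 -m pendant '[{"slide":[0,-0.002,0.05],"rotation":[0,0,0],"grip":0.4},{"slide":[0,-0.002,0.1],"rotation":[0,0,0],"grip":0.4},{"slide":[0,-0.002,0.13],"rotation":[0,0,0],"grip":0.4},{"slide":[0,-0.002,0.145],"rotation":[0,0,0],"grip":0.4},{"slide":[0,-0.002,0.145],"rotation":[0,0,0],"grip":0.4},{"slide":[0,-0.002,0.145],"rotation":[0,0,0],"grip":1},{"slide":[0,-0.002,0.145],"rotation":[0,0,0],"grip":1},{"slide":[0,-0.002,0.145],"rotation":[0,0,0],"grip":1}]' 60; python3 -m pendant '[{"slide":[0,0,0],"rotation":[0,0,0],"grip":1},{"slide":[0,0,0],"rotation":[0,0,0],"grip":1}]'
```

```text
time: 11.38
ee_pos: [0.3874, 0.0898, 0.1898]
tool_rot: [179.9, 0.0, 99.7]
contact_force: [-4.2, -1.8, 18.5]
width: 0.182
gripper_force: 58.2
time: 11.62
ee_pos: [0.3874, 0.0899, 0.1898]
tool_rot: [179.9, 0.0, 99.7]
contact_force: [-4.3, -1.3, 17.5]
width: 0.177
gripper_force: 58.2
```

```bash
python3 -m pendant '[{"slide":[0,0,-0.002],"rotation":[0,0,0],"grip":1},{"slide":[0,0,-0.006],"rotation":[0,0,0],"grip":1},{"slide":[0,0,-0.02],"rotation":[0,0,0],"grip":1},{"slide":[0,0,-0.05],"rotation":[0,0,0],"grip":1},{"slide":[0,0,-0.08],"rotation":[0,0,0],"grip":1},{"slide":[0,0,-0.1],"rotation":[0,0,0],"grip":1},{"slide":[0,0,-0.1],"rotation":[0,0,0],"grip":1}]'
python3 - <<'E'
from h import *
s=r.sense(); im=optics.snapshot("wrist"); cv2.imwrite("pics/w7.png",im)
im=optics.snapshot("side"); cv2.imwrite("pics/s7.png",cv2.resize(im[120:280,200:400],None,fx=3,fy=3))
E
```

```text
time: 12.5
ee_pos: [0.3873, 0.0898, 0.2901]
tool_rot: [179.8, 0.0, 99.7]
contact_force: [-0.3, -0.0, -5.3]
width: 0.176
gripper_force: 59.1
```

View pics/s7.png

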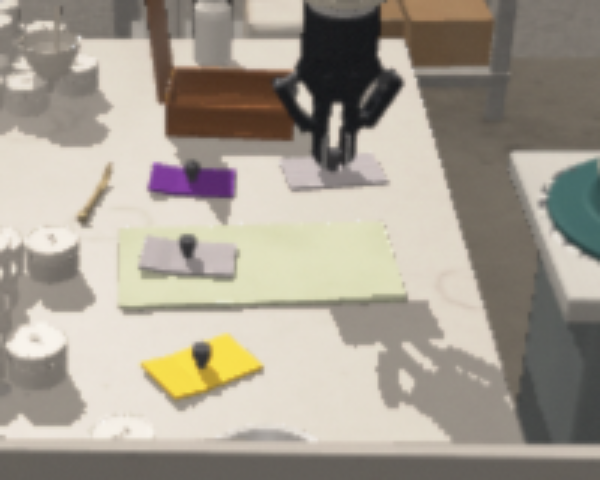

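View pics/w7.png

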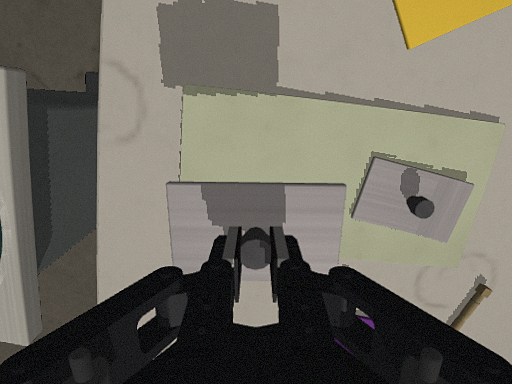

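```bash
python3 -m pendant '[{"slide":[-0.02,0.002,0],"rotation":[0,0,1],"grip":1},{"slide":[-0.07,0.008,0],"rotation":[0,0,3],"grip":1},{"slide":[-0.125,0.015,0],"rotation":[0,0,5],"grip":1},{"slide":[-0.18,0.022,0],"rotation":[0,0,7],"grip":1},{"slide":[-0.235,0.029,0],"rotation":[0,0,9],"grip":1},{"slide":[-0.29,0.035,0],"rotation":[0,0,11],"grip":1},{"slide":[-0.33,0.04,0],"rotation":[0,0,13],"grip":1},{"slide":[-0.344,0.042,0],"rotation":[0,0,13.2],"grip":1}]'
python3 -m pendant '[{"slide":[0,0,0],"rotation":[0,0,0],"grip":1},{"slide":[0,0,0],"rotation":[0,0,0],"grip":1}]'
python3 - <<'E'
from h import *
C=cam("wrist"); print(r.sense()["joint_positions"]); im=optics.snapshot("wrist"); cv2.imwrite("pics/w8.png",im)
E
```

```text
time: 13.6
ee_pos: [0.4862, -0.2451, 0.2873]
tool_rot: [-179.9, -0.0, 86.3]
contact_force: [0.9, 0.3, -5.6]
width: 0.177
gripper_force: 59.2
time: 13.85
ee_pos: [0.4864, -0.241, 0.2882]
tool_rot: [-179.9, -0.0, 86.6]
contact_force: [-0.5, 0.8, -3.9]
width: 0.179
gripper_force: 59.1
[ 42.69284978  25.78544699 -24.22769934 109.25469049  13.89023391
  47.88921149   7.83783469]
```

View pics/w8.png

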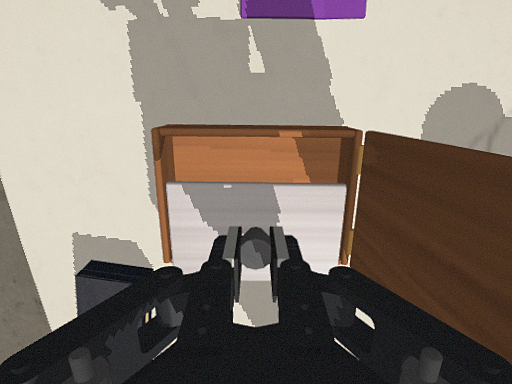

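```bash
python3 -m pendant '[{"slide":[0,0,0.02],"rotation":[0,0,0],"grip":1},{"slide":[0,0,0.045],"rotation":[0,0,0],"grip":1},{"slide":[0,0,0.07],"rotation":[0,0,0],"grip":1},{"slide":[0,0,0.085],"rotation":[0,0,0],"grip":1},{"slide":[0,0,0.092],"rotation":[0,0,0],"grip":1},{"slide":[0,0,0.094],"rotation":[0,0,0],"grip":1},{"slide":[0,0,0.095],"rotation":[0,0,0],"grip":1},{"slide":[0,0,0.096],"rotation":[0,0,0],"grip":1}]'; python3 -m pendant '[{"slide":[0,0,0.001],"rotation":[0,0,0],"grip":1},{"slide":[0,0,0.0015],"rotation":[0,0,0],"grip":1}]'
```

```text
time: 14.9
ee_pos: [0.4868, -0.2422, 0.1931]
tool_rot: [180.0, 0.0, 86.5]
contact_force: [-0.4, -0.5, -5.4]
width: 0.176
gripper_force: 59.1
time: 15.15
ee_pos: [0.4867, -0.2421, 0.1912]
tool_rot: [180.0, 0.0, 86.5]
contact_force: [0.3, 0.3, -4.8]
width: 0.179
gripper_force: 59.1
```

```bash
python3 -m pendant '[{"slide":[0,0,0.001],"rotation":[0,0,0],"grip":1},{"slide":[0,0,0.002],"rotation":[0,0,0],"grip":1},{"slide":[0,0,0.002],"rotation":[0,0,0],"grip":1}]'
```

```text
time: 15.52
ee_pos: [0.4868, -0.242, 0.1899]
tool_rot: [180.0, 0.0, 86.5]
contact_force: [-5.9, 1.6, 13.0]
width: 0.176
gripper_force: 61.0
```

```bash
python3 -m pendant '[{"slide":[0,0,0],"rotation":[0,0,0],"grip":0.5},{"slide":[0,0,0],"rotation":[0,0,0],"grip":0.5},{"slide":[0,0,-0.01],"rotation":[0,0,0],"grip":0.5},{"slide":[0,0,-0.05],"rotation":[0,0,0],"grip":0.5},{"slide":[0,0,-0.1],"rotation":[0,0,0],"grip":0.5},{"slide":[0,0,-0.16],"rotation":[0,0,0],"grip":0.8},{"slide":[0,0,-0.22],"rotation":[0,0,0],"grip":1},{"slide":[0,0,-0.25],"rotation":[0,0,0],"grip":1}]'
python3 - <<'E'
from h import *
C=cam("wrist"); im=optics.snapshot("wrist"); cv2.imwrite("pics/w9.png",im)
for l,z in [("cover_1_knob",.0265),("case_lid_hinge",.044),("case_in",.006)]:
  for d in models.tip_of("wrist",l): print(l,round(d["conf"],2),np.round(d["centre"]),np.round(at(C,d["centre"],z),4))
print(r.sense()["joint_positions"])
E
```

```text
time: 16.52
ee_pos: [0.4867, -0.2417, 0.4432]
tool_rot: [179.8, 0.1, 86.6]
contact_force: [0.1, 0.6, -0.4]
width: 0.004
gripper_force: 0.0
cover_1_knob 0.79 [255. 164.] [ 0.4883 -0.2489  0.0265]
case_lid_hinge 0.75 [312. 160.] [ 0.5633 -0.2438  0.044 ]
case_lid_hinge 0.24 [254. 159.] [ 0.4872 -0.2384  0.044 ]
[ 46.07379842  15.47678731 -27.30855134 101.12937981   7.77210518
  65.20523819  12.89592533]
```

View pics/w9.png

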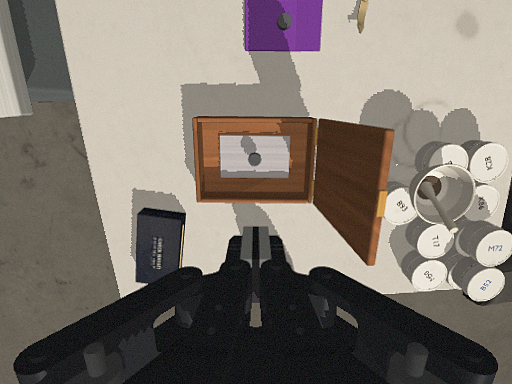

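Run:
```python
from h import *
from scipy.optimize import brentq
c=optics.get_calibration("wrist");T=np.array(c["tool_from_camera"])
Rt=R.from_euler('xyz',[179.8,.1,86.6],degrees=True).as_matrix();p=[.4867,-.2417,.4432]
C=(np.array(c["K"]),c["k1"],Rt@T[:3,3]+np.array(p),Rt@T[:3,:3])
h=np.array([.566,-.247,.044])
for px in [(393,128),(384,197),(375,264),(387,197)]:
    e,d=ray(C,px)
    for z in (.18,.19,.2,.204):
        P=e+d*(z-e[2])/d[2]; ax=np.array([np.cos(np.radians(-3.5)),np.sin(np.radians(-3.5))])
        u=(P[:2]-h[:2])@ax; print(px,z,np.round(P,3),round(np.hypot(u,z-.044),4),np.degrees(np.arctan2(z-.044,-u)))
for q in [(440,195),(455,232),(427,187)]: print(np.round(at(C,q,.1),3),np.round(at(C,q,.06),3))
```

```text
(393, 128) 0.18 [ 0.604 -0.194  0.18 ] 0.1403 104.26298905592935
(393, 128) 0.19 [ 0.599 -0.193  0.19 ] 0.149 101.49105881291376
(393, 128) 0.2 [ 0.594 -0.192  0.2  ] 0.158 99.02874162917183
(393, 128) 0.204 [ 0.592 -0.191  0.204] 0.1616 98.1210513615942
(384, 197) 0.18 [ 0.6   -0.253  0.18 ] 0.1404 104.32915336284236
(384, 197) 0.19 [ 0.596 -0.25   0.19 ] 0.149 101.55137369991233
(384, 197) 0.2 [ 0.591 -0.246  0.2  ] 0.158 99.08351091350958
(384, 197) 0.204 [ 0.589 -0.245  0.204] 0.1616 98.1737019111529
(375, 264) 0.18 [ 0.597 -0.32   0.18 ] 0.1405 104.57170592375081
(375, 264) 0.19 [ 0.592 -0.314  0.19 ] 0.1491 101.7725653610009
(375, 264) 0.2 [ 0.588 -0.307  0.2  ] 0.1581 99.28442388373449
(375, 264) 0.204 [ 0.586 -0.305  0.204] 0.1617 98.3668614631657
(387, 197) 0.18 [ 0.603 -0.253  0.18 ] 0.1411 105.39019671199405
(387, 197) 0.19 [ 0.598 -0.25   0.19 ] 0.1496 102.51994812417459
(387, 197) 0.2 [ 0.594 -0.246  0.2  ] 0.1584 99.9639810644936
(387, 197) 0.204 [ 0.592 -0.245  0.204] 0.162 99.02041760196867
[ 0.706 -0.284  0.1  ] [ 0.734 -0.299  0.06 ]
[ 0.732 -0.334  0.1  ] [ 0.763 -0.355  0.06 ]
[ 0.689 -0.273  0.1  ] [ 0.714 -0.286  0.06 ]
```

```bash
python3 -m pendant '[{"slide":[0,0.05,0],"rotation":[0,0,0],"grip":1},{"slide":[0,0.1,0],"rotation":[0,0,0],"grip":1},{"slide":[0,0.15,0],"rotation":[0,0,0],"grip":1},{"slide":[0,0.159,0.01],"rotation":[0,0,0],"grip":1},{"slide":[0,0.159,0.05],"rotation":[0,0,0],"grip":1},{"slide":[0,0.159,0.09],"rotation":[0,0,0],"grip":1},{"slide":[0,0.159,0.1],"rotation":[0,0,0],"grip":1},{"slide":[0,0.159,0.1],"rotation":[0,0,0],"grip":1}]'
```

```text
time: 17.73
ee_pos: [0.6452, -0.2517, 0.3392]
tool_rot: [-180.0, -0.0, 86.5]
contact_force: [0.3, 0.7, 2.1]
width: 0.002
gripper_force: 0.0
```

```bash
python3 -m pendant '[{"slide":[0,-0.02,0],"rotation":[0,0,0],"grip":1},{"slide":[0,-0.035,-0.002],"rotation":[0,0,0],"grip":1},{"slide":[0,-0.045,-0.004],"rotation":[0,0,0],"grip":1},{"slide":[0,-0.057,-0.006],"rotation":[0,0,0],"grip":1},{"slide":[0,-0.068,-0.006],"rotation":[0,0,0],"grip":1}]'
```

```text
time: 18.35
ee_pos: [0.5771, -0.2475, 0.3458]
tool_rot: [179.9, 0.0, 86.6]
contact_force: [-0.0, 0.8, 0.8]
width: -0.002
gripper_force: 0.6
```

```bash
python3 -m pendant '[{"slide":[0,-0.011,0],"rotation":[0,0,0],"grip":1},{"slide":[0,-0.022,0.001],"rotation":[0,0,0],"grip":1}]'
python3 - <<'E'
from h import *
a=optics.snapshot("scene")[150:300,200:400]; b=optics.snapshot("side")[80:230,180:380]
cv2.imwrite("pics/s10.png",cv2.resize(np.hstack([a,b]),None,fx=2,fy=2))
E
```

```text
time: 18.6
ee_pos: [0.5549, -0.2461, 0.3441]
tool_rot: [-180.0, -0.0, 86.5]
contact_force: [0.6, -0.1, -0.9]
width: -0.0
gripper_force: 0.5
```

View pics/s10.png

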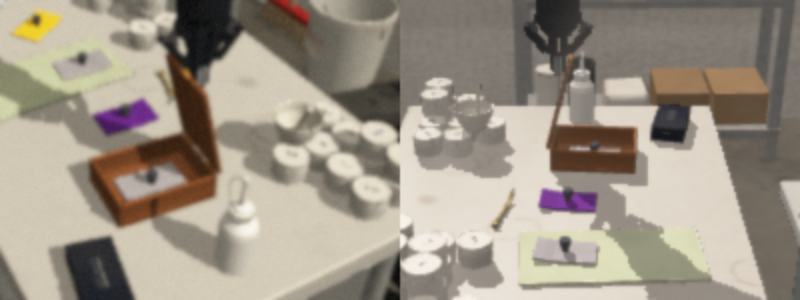

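```bash
python3 -m pendant '[{"slide":[0,-0.016,0.004],"rotation":[0,0,0],"grip":1},{"slide":[0,-0.032,0.011],"rotation":[0,0,0],"grip":1},{"slide":[0,-0.047,0.019],"rotation":[0,0,0],"grip":1},{"slide":[0,-0.061,0.029],"rotation":[0,0,0],"grip":1},{"slide":[0,-0.073,0.041],"rotation":[0,0,0],"grip":1},{"slide":[0,-0.083,0.055],"rotation":[0,0,0],"grip":1},{"slide":[0,-0.091,0.07],"rotation":[0,0,0],"grip":1},{"slide":[0,-0.098,0.086],"rotation":[0,0,0],"grip":1}]'; python3 -m pendant '[{"slide":[0,-0.002,0.01],"rotation":[0,0,0],"grip":1},{"slide":[0,-0.004,0.018],"rotation":[0,0,0],"grip":1},{"slide":[0,-0.006,0.025],"rotation":[0,0,0],"grip":1},{"slide":[0,-0.007,0.029],"rotation":[0,0,0],"grip":1},{"slide":[0,-0.007,0.031],"rotation":[0,0,0],"grip":1}]'
```

```text
time: 19.7
ee_pos: [0.4573, -0.2403, 0.2571]
tool_rot: [-180.0, -0.0, 86.6]
contact_force: [1.4, -0.1, 0.4]
width: -0.001
gripper_force: 0.4
time: 20.32
ee_pos: [0.4508, -0.2399, 0.2271]
tool_rot: [-180.0, -0.0, 86.5]
contact_force: [-0.2, 0.5, 1.1]
width: -0.003
gripper_force: 0.3
```

Press further in small steps until firm contact.

```bash
for i in 1 2 3; do python3 -m pendant '[{"slide":[0,0,0.0005],"rotation":[0,0,0],"grip":1},{"slide":[0,0,0.001],"rotation":[0,0,0],"grip":1}]' | egrep 'ee_pos|contact'; done
```

```text
ee_pos: [0.4508, -0.2399, 0.2263]
contact_force: [-0.6, 0.2, 1.1]
ee_pos: [0.4509, -0.2399, 0.2257]
contact_force: [-5.4, 2.7, 18.6]
ee_pos: [0.451, -0.2399, 0.2254]
contact_force: [-11.5, 5.3, 36.8]
```

```bash
python3 -m pendant '[{"slide":[0,0,-0.002],"rotation":[0,0,0],"grip":1},{"slide":[0,0,-0.01],"rotation":[0,0,0],"grip":1},{"slide":[0,0,-0.05],"rotation":[0,0,0],"grip":1},{"slide":[0,0,-0.1],"rotation":[0,0,0],"grip":1},{"slide":[0,0,-0.16],"rotation":[0,0,0],"grip":1},{"slide":[0,0,-0.2],"rotation":[0,0,0],"grip":1},{"slide":[0,0,-0.2],"rotation":[0,0,0],"grip":1}]'
python3 - <<'E'
from h import *
a=optics.snapshot("scene")[150:300,200:400]; b=optics.snapshot("side")[80:230,180:380]
cv2.imwrite("pics/s11.png",cv2.resize(np.hstack([a,b]),None,fx=2,fy=2))
E
```

```text
time: 21.95
ee_pos: [0.4511, -0.2399, 0.4273]
tool_rot: [179.8, 0.2, 86.5]
contact_force: [-0.2, -0.2, -0.7]
width: -0.0
gripper_force: 0.0
```

View pics/s11.png

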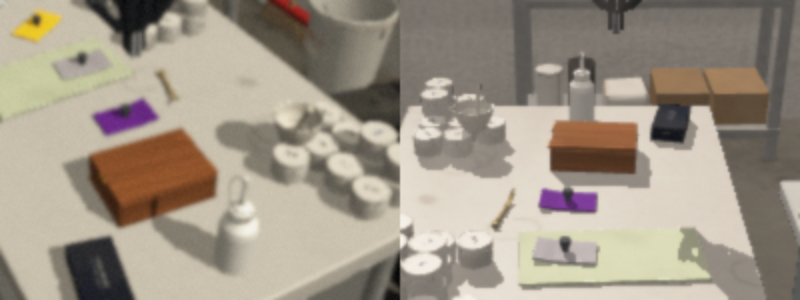

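The lid is flush, with the case at (150,175) on the left view and (595,145) on the right. The warped plate is still level on the glass at (565,248), and nothing else has moved.

```bash
python3 -c "
from plant import r
print(r.finish_job())"
```

```text
the job is handed in; nothing more can be done
None
```

The job is handed in: the warped plate was rocked and settled back on the glass, and the flat plate lies in the closed case; the last pictures show nothing else disturbed, though hand-in returned no verdict.

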